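# Lay out one cylinder's parts for inspection

## Robot

A 6-joint arm with a two-finger parallel gripper is mounted at the origin on the work surface. World frame = base frame: x ahead of the robot, y to its left, z up, the work surface at z = 0. Lengths are in m, angles in rad, forces in N, time in s.
With the tool pointing down it reaches from about 0.4 to 0.825 m from the base axis. Payload 7 kg.
Tool frame: the origin (TCP) lies midway between the tips of the shut fingers; the grasp point (between the pads) lies 19 mm behind it; z points along the fingers, y is the line along which they close (so a half turn about z gives the same grasp; the last joint's range is limited). The gripper opens to 88 mm and grips with 3 to 60 N. Pads are 19 mm wide; open, the fingers measure 130 mm over their backs; the gripper's body (78 mm by 193 mm) begins 47 mm behind the grasp point.
Start: joints at [1.598, 0.359, 0.012, 0, -1.224, -0.288], TCP at [0.174, 0.652, 0.227] pointing down, gripper open.
Joint ranges: [-3.07, 3.07], [-1.43, 2.12], [-1.02, 1.25], [-3.03, 1.67], [-3.05, -0], [-3.03, 3.03]. Speed limits (rad/s): [2.39, 2.39, 3.01, 3.14, 3.14, 3.14].

## Interface

Orientations are given as [roll, pitch, yaw] about the fixed x, y, z axes, in that order (R = Rz(yaw) Ry(pitch) Rx(roll)).
In Python, from station import get_state, grab_frame, calibration, job_done, boxes_of, regions_of, spot_point gives the robot as it stands. The module is installed in compiled form; this text tells all that it offers.
- The arm moves only by the tool arm_command, never from a script. Its argument "commands" is a list of rows, each an object of numbers: "tx", "ty", "tz": the shift along the tool's x, y, z each as a share of 25 cm, from -1 to 1; "twist": the turn about the tool's z as a share of 180 degrees, from -1 to 1. A call has exactly 8 rows; each row is the pose to reach, as a shift and turn from the pose commanded when the call began, along the tool's axes at that moment, turning the shorter way round; what a row does not reach only later rows make up. A row lasts 1/12 s, in which the tool goes at most 41.7 mm and 7.16 degrees, less where a joint would pass 70% of its speed; a pose out of reach is approached as far as the arm can. A call with a number of a shift or a turn outside -1 to 1 is refused whole. A call with a gripper value outside its range is refused whole. "claw" is the opening, from 0 (shut) to 1 (fully open), set as the call begins (left out, the last holds). The fingers move at their own pace and stop on an object; "grip_force" is the grip in N (left out, the last holds). Time passes only in rows, so rows that repeat a pose let the fingers close, or fill a call up. It gives the time, the measured TCP pose, the force, the opening and the grip force at its end, in the units of the state.
- get_state(): the state, without advancing time (a new reading comes with each control period).
- grab_frame(name): name is "scene" or "top" or "wrist"; returns the picture (480x640x3 uint8, red, green, blue); there is no depth.
- calibration(name): a dict with "camera_matrix" (3x3 intrinsics, pixels), "extrinsics" (4x4, takes a point from camera to world coordinates). Camera axes: x right, y down, z forward; pixel columns grow to the right and rows downward; lengths in m; the calibration is good to about 2 mm. The wrist camera is an equidistant fisheye: a pixel r from the principal point sees the ray r / f radians off the axis. A picture is of the moment at which its call begins: read the wrist's pose just before it. calibration takes no time and is no camera call; for the wrist camera it gives the pose at the moment of the call.
- job_done(): hands the job in; it is judged then, once.
Trained networks look in the newest picture that a camera, given by its name, has taken for a name from the list of things; names that differ only in an ending like _2 or _b are one class to them, and where a whole thing is asked for, a point or a joint stands for the part that bears it (a point fixed in the world has none). Each returns a list of dicts, best first, with "score" (0 to 1); they miss things now and then, are a little off and sometimes report something else, mostly with a low value. They report only what shows in the picture. A call takes as long as a camera call.
- boxes_of(query, camera): "rect" ([left, top, right, bottom] in pixels, round what is visible of it).
- regions_of(query, camera): "region" (480x640 bool, what is visible of it) and "rect" ([left, top, right, bottom] in pixels, round what is visible of it).
- spot_point(query, camera): "uv" ([column, row] in pixels: a listed point, or the origin of a listed thing).
The state is a dict: "t": time; "q": joint angles; "qd": joint speeds; "joint_efforts": joint torques, N m; "eef_pos": TCP position; "ee_rot": TCP orientation; "force": force on the tool from outside, world axes, zero at the start; "moment": the same for the moment, N m; "width": finger opening in m; "gripper_force": force on a finger pad.
Only numpy, scipy, OpenCV 4.12 (cv2) and the standard library are available. Lean on these libraries where they do the work, as an engineer would, in place of code of your own. Each camera call takes 0.05 s, during which the arm holds its last target. There are 200 camera calls.

## Task

Lay out this cylinder's parts on the three green mats in the order they go together from the liner to the crankshaft, each in the middle of its mat: the piston standing crown up on the mat next to the liner, the wrist pin standing on end on the middle mat between them, and the connecting rod lying flat on the mat next to the crankshaft, in line with the row, big end towards the crankshaft. Then stand the loupe upright on top of the piston, centred on the crown. Set each part down gently, never dropping it, and let go of everything.

Things in the scene. Friction and masses are not known exactly. Their poses are not given: they have to be found in the camera images.
- piston_center (a point): piston of bright aluminium, standing crown up: cylinder 60 mm in diameter, 58 mm high, three ring grooves, shallow dish of 40 mm diameter in the flat crown. Point at its centre, 29 mm above its underside; z is its axis, up through the crown. 0.25 kg
- pin_center (a point): wrist pin: plain bright steel cylinder standing on end, 18 mm in diameter, 48 mm high, with a small bore in its end. Point at its centre, 24 mm above its underside; z is its axis. 0.06 kg
- rod_center (a point): connecting rod of grey forged steel lying flat, 137 mm long, 20 mm thick at its two eyes. Point at the middle of its length and thickness, 10 mm above its underside; x runs along the rod towards the big end (bore 38 mm, outside 48 mm, copper-coloured bearing, bolt bosses to 60 mm width, eye centre at x = +44.5 mm); small end (outside 26 mm) at x = -55.5 mm. Between them a shank 18 mm wide and 12 mm thick, from x = -42 to +20 mm, to grip across. 0.28 kg
- loupe_center (a point): stand loupe: small upright cylinder 44 mm in diameter and 42 mm high, black barrel with a lens at the top (eyepiece up) over a clear skirt. Point at its centre, 21 mm above its underside; z is its axis, up. May be gripped anywhere round its side. 0.08 kg
- liner: the small cylinder liner, fixed: an upright open grey steel tube with a rust-brown band, 68 mm in diameter with an 80 mm flange at the top, 110 mm high, at one end of the row of mats (either end). Origin at the centre of its underside. (The large rusty liners on the right-hand edge of the bench are not meant.)
- crankshaft: small dark crankshaft, fixed, lying in two blue V-blocks across the other end of the row: 183 mm long (x from -73 to +110 mm), webs up to 92 mm wide in y, 118 mm high. Origin on the bench below its crankpin.
- mat_left: green rubber mat lying fixed on the white bench, 110 (its x) x 145 (its y, along the row) x 3 mm thick; origin at the centre of its underside, so its top is 3 mm above. The left one of the row of three (on the robot's left, +y), about 160 mm from the middle one.
- mat_middle: green rubber mat lying fixed on the white bench, 110 (its x) x 145 (its y, along the row) x 3 mm thick; origin at the centre of its underside, so its top is 3 mm above. The middle one of the row; its y axis runs along the row to the left mat.
- mat_right: green rubber mat lying fixed on the white bench, 110 (its x) x 145 (its y, along the row) x 3 mm thick; origin at the centre of its underside, so its top is 3 mm above. The right one of the row of three (on the robot's right, -y), about 160 mm from the middle one.

How it is judged:
By the outcome, as a careful person would: the job done as asked, in the order asked, and still so for the second after the job is handed in, with the robot touching nothing.
It also fails if it takes over 96 s, if anything falls off the work surface, if the arm or the gripper's body presses on something with over 40 N, if the wrist force passes 120 N, or if a joint passes its speed limit or range.

## Working session

There is one attempt and no reset: what is moved stays moved. The work goes in short steps, Python scripts to look and compute and a tool call to move; the robot and the scene stay as the last step left them, time stands still between calls to the robot, and variables do not carry over. Pictures are saved under pics/ and viewed, at most 14 in all, crops included, and the job is handed in when it is done.

Besides the shell and the picture viewer there is one more tool, called after "Call:" as a command line: name --argument value ..., lists and objects as JSON in quotes. arm_command: Moves the arm, as the interface text tells. Shift numbers are shares of 25 cm and turn numbers shares of 180 degrees, none past 1 either way. Its arguments: {"type":"object","properties":{"commands":{"type":"array"},"claw":{"type":"number"},"grip_force":{"type":"number"}},"required":["commands"]}

```bash
mkdir -p pics; cat > h.py <<'E'
import numpy as np, cv2
from station import *
from scipy.spatial.transform import Rotation as R
def ray(cam,uv,c=None):
    c=c or calibration(cam);K=np.array(c["camera_matrix"]);T=np.array(c["extrinsics"])
    x=(uv[0]-K[0,2])/K[0,0];y=(uv[1]-K[1,2])/K[1,1]
    if cam=="wrist":
        r=np.hypot(x,y);s=np.sin(r)/r if r>1e-9 else 1;d=np.array([x*s,y*s,np.cos(r)])
    else:d=np.array([x,y,1.])
    return T[:3,3],T[:3,:3]@d
def at_z(cam,uv,z,c=None):
    o,d=ray(cam,uv,c);return o+d*(z-o[2])/d[2]
def proj(cam,p,c=None):
    c=c or calibration(cam);K=np.array(c["camera_matrix"]);T=np.array(c["extrinsics"])
    q=T[:3,:3].T@(np.array(p)-T[:3,3])
    if cam=="wrist":
        r=np.hypot(q[0],q[1]);a=np.arctan2(r,q[2]);q=np.array([q[0]/r*a,q[1]/r*a,1])
    else:q=q/q[2]
    return K[0,0]*q[0]+K[0,2],K[1,1]*q[1]+K[1,2]
def save(im,n):cv2.imwrite("pics/"+n,im[:,:,::-1])
E
python3 - <<'E'
from h import *
np.set_printoptions(precision=4,suppress=True)
Z=dict(piston_center=.029,pin_center=.024,rod_center=.01,loupe_center=.021,liner=0,crankshaft=0,mat_left=0,mat_middle=0,mat_right=0)
s=get_state();print(s["t"],s["eef_pos"],s["ee_rot"],s["width"],s["force"])
for cam in ("top","scene"):
    save(grab_frame(cam),cam+"0.png");c=calibration(cam);print(cam,np.array(c["extrinsics"])[:3,3])
    for k,z in Z.items():
        for d in spot_point(k,cam)[:2]:print(k,round(d["score"],2),np.array(d["uv"]).round(),at_z(cam,d["uv"],z,c))
print(get_state()["t"])
E
```

```text
0.0 [0.1739 0.6517 0.2256] [ 3.1399 -0.0001 -0.261 ] 0.0875208501529627 [-0.078  -0.39   -0.7738]
top [0.4442 0.0066 1.0788]
piston_center 0.81 [220. 291.] [0.3931 0.2681 0.029 ]
pin_center 0.4 [464. 280.] [ 0.404  -0.2847  0.024 ]
rod_center 0.75 [383. 275.] [ 0.4189 -0.1042  0.01  ]
loupe_center 0.52 [290. 269.] [0.4386 0.1092 0.021 ]
liner 0.8 [215. 184.] [0.6457 0.284  0.    ]
crankshaft 0.67 [490. 186.] [ 0.619  -0.3619  0.    ]
crankshaft 0.38 [219. 182.] [0.6499 0.2739 0.    ]
mat_left 0.65 [284. 186.] [0.6361 0.1197 0.    ]
mat_left 0.52 [491. 190.] [ 0.6102 -0.3637  0.    ]
mat_middle 0.71 [351. 182.] [ 0.6389 -0.0378  0.    ]
mat_right 0.74 [423. 189.] [ 0.618  -0.2067  0.    ]
scene [ 1.1264 -0.0051  0.6434]
piston_center 0.75 [449. 209.] [0.3839 0.2628 0.029 ]
pin_center 0.65 [188. 218.] [ 0.4037 -0.2737  0.024 ]
rod_center 0.55 [274. 235.] [ 0.4395 -0.0977  0.01  ]
loupe_center 0.55 [372. 233.] [0.4472 0.0967 0.021 ]
liner 0.81 [479. 323.] [0.6531 0.2655 0.    ]
mat_left 0.68 [394. 318.] [0.6402 0.121  0.    ]
mat_middle 0.82 [301. 316.] [ 0.636 -0.039  0.   ]
mat_right 0.97 [209. 304.] [ 0.6064 -0.2005  0.    ]
1.0
```

View pics/top0.png

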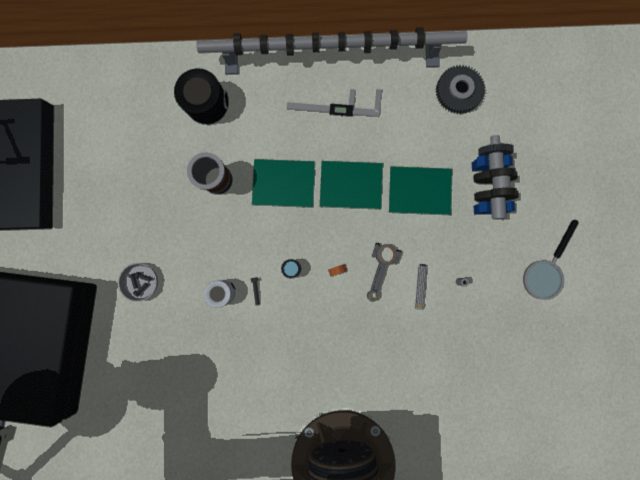

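View pics/scene0.png

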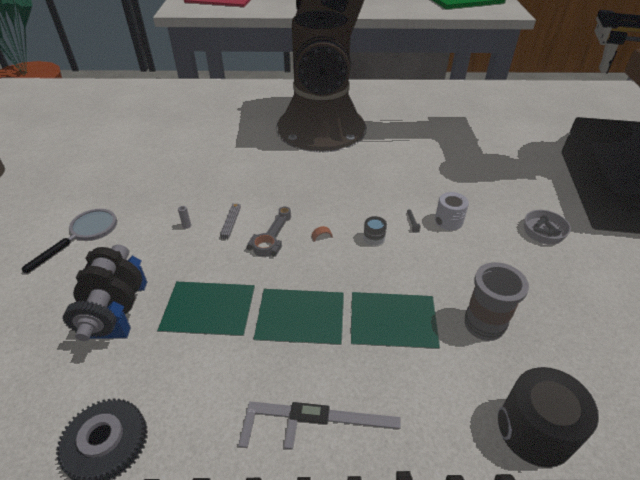

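Liner is on the left (+y) and the crankshaft on the right, so piston → left mat, pin → middle, rod → right. In the top view the mats are at about (284,183), (351,185) and (421,190), the piston at (220,292), loupe (291,268), rod (383,272) and pin (464,281).

```bash
cat >> h.py <<'E'
def go(x,y,z,yaw=None):
    "print shares to move from present TCP pose to target"
    s=get_state();r=R.from_euler("xyz",s["ee_rot"]);Rm=r.as_matrix()
    d=Rm.T@(np.array([x,y,z])-s["eef_pos"])/.25
    tw=0
    if yaw is not None:
        tw=-(yaw-s["ee_rot"][2]);tw=(tw+np.pi/2)%np.pi-np.pi/2
    print("t%.2f"%s["t"],"shift",d.round(4),"twist",round(tw/np.pi,4),"q6 %.2f"%s["q"][5])
E
python3 - <<'E'
from h import *
np.set_printoptions(precision=4,suppress=True)
for cam in ("top","scene"):
    im=cv2.imread(f"pics/{cam}0.png");h=cv2.cvtColor(im,cv2.COLOR_BGR2HSV)
    m=cv2.inRange(h,(70,120,40),(95,255,160));n,l,st,ce=cv2.connectedComponentsWithStats(m)
    for i in range(1,n):
        if st[i,4]>1000:
            v,u=np.nonzero(l==i)
            P=np.array([at_z(cam,(a,b),.003)[:2] for a,b in zip(u,v)],np.float32)
            print(cam,cv2.minAreaRect(P),P.mean(0))
    im=grab_frame(cam)
    for q in("rod_center","piston_center","pin_center","loupe_center"):
        g=regions_of(q,cam)
        if g:
            v,u=np.nonzero(g[0]["region"]);P=np.array([at_z(cam,(a,b),.02)[:2] for a,b in zip(u,v)],np.float32)
            print(q,round(g[0]["score"],2),cv2.minAreaRect(P),P.mean(0))
go(.39,.265,.18,0.6)
E
```

```text
top ((0.6425933837890625, 0.1216740608215332), (0.14313744008541107, 0.1071321964263916), 85.85128784179688) [0.6424 0.1218]Traceback (most recent call last):
  File "<stdin>", line 9, in <module>
  File "h.py", line 12, in at_z
    o,d=ray(cam,uv,c);return o+d*(z-o[2])/d[2]
        ~~~^^^^^^^^^^
  File "h.py", line 5, in ray
    c=c or calibration(cam);K=np.array(c["camera_matrix"]);T=np.array(c["extrinsics"])
           ~~~~~~~~~~~^^^^^
ValueError: time passes only in moves, steps and waits
```

```bash
python3 - <<'E'
from h import *
np.set_printoptions(precision=4,suppress=True)
for cam in ("top","scene"):
    c=calibration(cam)
    im=cv2.imread(f"pics/{cam}0.png");h=cv2.cvtColor(im,cv2.COLOR_BGR2HSV)
    m=cv2.inRange(h,(70,120,40),(95,255,160));n,l,st,ce=cv2.connectedComponentsWithStats(m)
    for i in range(1,n):
        if st[i,4]>1000:
            v,u=np.nonzero(l==i)
            P=np.array([at_z(cam,(a,b),.003,c)[:2] for a,b in zip(u,v)],np.float32)
            print(cam,cv2.minAreaRect(P),P.mean(0))
    im=grab_frame(cam)
    for q in("rod_center","piston_center","pin_center","loupe_center"):
        g=regions_of(q,cam)
        if g:
            v,u=np.nonzero(g[0]["region"]);P=np.array([at_z(cam,(a,b),.02,c)[:2] for a,b in zip(u,v)],np.float32)
            print(q,round(g[0]["score"],2),cv2.minAreaRect(P),P.mean(0))
go(.39,.265,.2,0.6)
E
```

```text
top ((0.6425933837890625, 0.1216740608215332), (0.14313744008541107, 0.1071321964263916), 85.85128784179688) [0.6424 0.1218]
top ((0.6332858800888062, -0.0376366525888443), (0.14266453683376312, 0.1073872298002243), 86.02961730957031) [ 0.6334 -0.0377]
top ((0.6151239275932312, -0.19858282804489136), (0.1421571522951126, 0.10686588287353516), 85.97826385498047) [ 0.615  -0.1987]
rod_center 0.63 ((0.4403534233570099, 0.10468485951423645), (0.04360310360789299, 0.03880936652421951), 88.48902893066406) [0.4403 0.1047]
piston_center 0.87 ((0.3894651234149933, 0.27148017287254333), (0.06515933573246002, 0.06928324699401855), 43.661006927490234) [0.3895 0.2717]
pin_center 0.68 ((0.3994670510292053, -0.2815859615802765), (0.027074608951807022, 0.018047187477350235), 88.49165344238281) [ 0.4    -0.2818]
loupe_center 0.83 ((0.4403814971446991, 0.10583063960075378), (0.043807078152894974, 0.04359128698706627), 43.64976501464844) [0.4405 0.1061]
scene ((0.6149648427963257, -0.21568435430526733), (0.11202514916658401, 0.10630407184362411), 85.8643798828125) [ 0.6213 -0.2341]
rod_center 0.74 ((0.43523743748664856, -0.10665984451770782), (0.06732884049415588, 0.15118780732154846), 80.9907455444336) [ 0.4534 -0.1038]
piston_center 0.78 ((0.37519946694374084, 0.27155059576034546), (0.062310878187417984, 0.12973469495773315), 71.04794311523438) [0.3766 0.2704]
pin_center 0.57 ((0.3945455551147461, -0.28430673480033875), (0.07575026154518127, 0.018904974684119225), 19.808799743652344) [ 0.3942 -0.284 ]
loupe_center 0.83 ((0.4373559355735779, 0.10406612604856491), (0.04158679023385048, 0.08725282549858093), 77.82061004638672) [0.439  0.1042]
t1.50 shift [1.2339 1.2736 0.1062] twist -0.274 q6 -0.29
```

Call:
arm_command --commands '[{"tx": 0.15, "ty": 0.15, "tz": 0, "twist": 0.04}, {"tx": 0.3, "ty": 0.3, "tz": 0, "twist": 0.08}, {"tx": 0.45, "ty": 0.45, "tz": 0, "twist": 0.12}, {"tx": 0.6, "ty": 0.6, "tz": 0, "twist": 0.16}, {"tx": 0.75, "ty": 0.75, "tz": 0, "twist": 0.2}, {"tx": 0.88, "ty": 0.9, "tz": 0, "twist": 0.24}, {"tx": 0.95, "ty": 0.96, "tz": 0, "twist": 0.27}, {"tx": 0.95, "ty": 0.96, "tz": 0, "twist": 0.3}]' --claw 1 --grip_force 20

```text
t: 2.17
eef_pos: [0.34, 0.361, 0.227]
ee_rot: [-3.141, 0.001, -1.208]
force: [1.7, 0.4, -0.2]
width: 0.088
gripper_force: 0.0
```

```bash
python3 - <<'E'
from h import *
go(.39,.268,.2,-1.641)
E
```

```text
t2.17 shift [ 0.4187 -0.0548  0.1076] twist 0.1379 q6 -0.85
```

Call:
arm_command --commands '[{"tx": 0.08, "ty": -0.01, "tz": 0.02, "twist": 0.03}, {"tx": 0.2, "ty": -0.03, "tz": 0.06, "twist": 0.07}, {"tx": 0.32, "ty": -0.04, "tz": 0.1, "twist": 0.11}, {"tx": 0.41, "ty": -0.05, "tz": 0.108, "twist": 0.138}, {"tx": 0.41, "ty": -0.05, "tz": 0.108, "twist": 0.138}, {"tx": 0.41, "ty": -0.05, "tz": 0.108, "twist": 0.138}, {"tx": 0.41, "ty": -0.05, "tz": 0.108, "twist": 0.138}, {"tx": 0.41, "ty": -0.05, "tz": 0.108, "twist": 0.138}]'

```text
t: 2.83
eef_pos: [0.388, 0.2724, 0.1999]
ee_rot: [-3.141, 0.001, -1.635]
force: [-0.2, 0.5, -0.6]
width: 0.0878
gripper_force: 0.0
```

```bash
cat >> h.py <<'E'
def circ(q,name,ztop,zbot=None):
    "wrist view: spot, region; saved picture"
    c=calibration("wrist");im=grab_frame("wrist");save(im,name)
    s=get_state();print("tcp",np.round(s["eef_pos"],4),np.round(s["ee_rot"],3),"cam",np.array(c["extrinsics"])[:3,3].round(4))
    for d in regions_of(q,"wrist")[:1]:
        print("rect",np.array(d["rect"]).round(),round(d["score"],2))
    return c,im
E
python3 - <<'E'
from h import *
np.set_printoptions(precision=4,suppress=True)
c,im=circ("piston_center","w1.png",.058)
for d in spot_point("piston_center","wrist")[:2]:print(d,at_z("wrist",d["uv"],.029,c))
E
```

```text
tcp [0.3879 0.2725 0.1998] [-3.141  0.001 -1.635] cam [0.3827 0.19   0.3579]
rect [279. 171. 351. 251.] 0.6
{'uv': [312.3, 205.2], 'score': 0.89} [0.3906 0.2652 0.029 ]
```

View pics/w1.png

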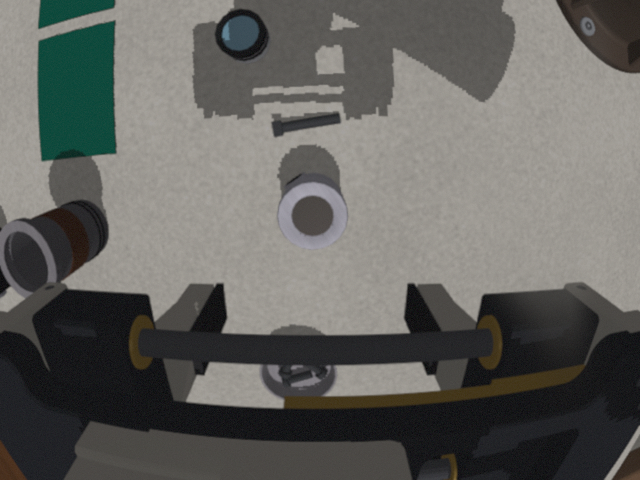

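The wrist view shows the piston's crown as a ring centred at about (313,214), with fingers either side at the bottom; nothing is near them.

```bash
python3 - <<'E'
from h import *
np.set_printoptions(precision=4,suppress=True)
c=calibration("wrist");p=at_z("wrist",(313,214),.058,c);print(p)
im=cv2.imread("pics/w1.png");print(at_z("wrist",(278.5,214),.058,c),at_z("wrist",(347.5,214),.058,c),at_z("wrist",(313,247.5),.058,c))
t=calibration("top");i0=cv2.imread("pics/top0.png",0)
print(cv2.HoughCircles(cv2.resize(i0[265:320,190:250],None,fx=6,fy=6,interpolation=3),cv2.HOUGH_GRADIENT,1.5,200,param1=120,param2=20,minRadius=60,maxRadius=95))
print(at_z("top",(219.5,293.5),.058,t))
go(p[0],p[1],.016,-1.641)
E
```

```text
[0.3896 0.266  0.058 ]
[0.4183 0.2641 0.058 ] [0.3609 0.2678 0.058 ] [0.3915 0.2954 0.058 ]
[[[261.75 158.25  80.85]]]
[0.3897 0.2614 0.058 ]
t2.98 shift [ 0.0252 -0.0088  0.7348] twist 0.0018 q6 -1.09
```

Call:
arm_command --commands '[{"tx": 0.025, "ty": -0.009, "tz": 0.08}, {"tx": 0.025, "ty": -0.009, "tz": 0.2}, {"tx": 0.025, "ty": -0.009, "tz": 0.33}, {"tx": 0.025, "ty": -0.009, "tz": 0.46}, {"tx": 0.025, "ty": -0.009, "tz": 0.58}, {"tx": 0.025, "ty": -0.009, "tz": 0.67}, {"tx": 0.025, "ty": -0.009, "tz": 0.735}, {"tx": 0.025, "ty": -0.009, "tz": 0.735}]'

```text
invalid input
```

Call:
arm_command --commands '[{"tx": 0}, {"tx": 0}, {"tx": 0}, {"tx": 0}, {"tx": 0}, {"tx": 0}, {"tx": 0}, {"tx": 0}]' --claw 0 --grip_force 20

```text
invalid input
```

```bash
python3 - <<'E'
from h import *
go(.6425,.1217,.12,-1.641)
E
```

```text
t2.98 shift [ 0.5359 -1.0556  0.3188] twist 0.0018 q6 -1.09
```

Call:
arm_command --commands '[{"tx": 0.025, "ty": -0.009, "tz": 0.08, "twist": 0}, {"tx": 0.025, "ty": -0.009, "tz": 0.2, "twist": 0}, {"tx": 0.025, "ty": -0.009, "tz": 0.33, "twist": 0}, {"tx": 0.025, "ty": -0.009, "tz": 0.46, "twist": 0}, {"tx": 0.025, "ty": -0.009, "tz": 0.58, "twist": 0}, {"tx": 0.025, "ty": -0.009, "tz": 0.67, "twist": 0}, {"tx": 0.025, "ty": -0.009, "tz": 0.735, "twist": 0}, {"tx": 0.025, "ty": -0.009, "tz": 0.735, "twist": 0}]'

```text
t: 3.65
eef_pos: [0.3883, 0.2639, 0.0128]
ee_rot: [3.139, -0.005, -1.636]
force: [-1.0, -0.9, 0.0]
width: 0.0876
gripper_force: 0.0
```

Call:
arm_command --commands '[{"tx": 0, "ty": 0, "tz": 0, "twist": 0}, {"tx": 0, "ty": 0, "tz": 0, "twist": 0}, {"tx": 0, "ty": 0, "tz": 0, "twist": 0}, {"tx": 0, "ty": 0, "tz": 0, "twist": 0}, {"tx": 0, "ty": 0, "tz": 0, "twist": 0}, {"tx": 0, "ty": 0, "tz": 0, "twist": 0}, {"tx": 0, "ty": 0, "tz": 0, "twist": 0}, {"tx": 0, "ty": 0, "tz": 0, "twist": 0}]' --claw 0 --grip_force 20

```text
t: 4.32
eef_pos: [0.3902, 0.2658, 0.0168]
ee_rot: [-3.141, 0.002, -1.637]
force: [-1.7, -0.2, 7.4]
width: 0.0596
gripper_force: 20.0
```

```bash
python3 - <<'E'
from h import *
go(.6425,.1217,.12,-1.641)
E
```

```text
t4.32 shift [ 0.5084 -1.0453 -0.4126] twist 0.0014 q6 -1.08
```

Call:
arm_command --commands '[{"tx": 0, "ty": 0, "tz": -0.05, "twist": 0}, {"tx": 0, "ty": 0, "tz": -0.15, "twist": 0}, {"tx": 0.04, "ty": -0.08, "tz": -0.26, "twist": 0}, {"tx": 0.1, "ty": -0.2, "tz": -0.33, "twist": 0}, {"tx": 0.16, "ty": -0.32, "tz": -0.36, "twist": 0}, {"tx": 0.22, "ty": -0.44, "tz": -0.36, "twist": 0}, {"tx": 0.28, "ty": -0.56, "tz": -0.36, "twist": 0}, {"tx": 0.34, "ty": -0.68, "tz": -0.36, "twist": 0}]'

```text
t: 4.98
eef_pos: [0.5547, 0.168, 0.1061]
ee_rot: [3.142, 0.001, -1.637]
force: [-0.0, 0.8, -2.9]
width: 0.0597
gripper_force: 20.0
```

```bash
python3 - <<'E'
from h import *
go(.6425,.1217,.08,-1.641)
E
```

```text
t4.98 shift [ 0.1617 -0.3625  0.1042] twist 0.0013 q6 -0.70
```

Call:
arm_command --commands '[{"tx": 0.05, "ty": -0.12, "tz": 0, "twist": 0}, {"tx": 0.1, "ty": -0.22, "tz": 0.02, "twist": 0}, {"tx": 0.14, "ty": -0.3, "tz": 0.06, "twist": 0}, {"tx": 0.16, "ty": -0.355, "tz": 0.1, "twist": 0}, {"tx": 0.16, "ty": -0.355, "tz": 0.12, "twist": 0}, {"tx": 0.16, "ty": -0.355, "tz": 0.14, "twist": 0}, {"tx": 0.16, "ty": -0.355, "tz": 0.14, "twist": 0}, {"tx": 0.16, "ty": -0.355, "tz": 0.14, "twist": 0}]'

```text
t: 5.65
eef_pos: [0.6389, 0.1237, 0.0707]
ee_rot: [3.141, -0.0, -1.636]
force: [0.2, 0.6, -1.6]
width: 0.0597
gripper_force: 20.0
```

```bash
python3 - <<'E'
from h import *
np.set_printoptions(precision=4,suppress=True)
c,im=circ("piston_center","w2.png",.058)
print(spot_point("piston_center","wrist")[:1],spot_point("mat_left","wrist")[:1])
h=cv2.cvtColor(im,cv2.COLOR_RGB2HSV)
m=cv2.inRange(h,(70,120,30),(95,255,160));n,l,st,ce=cv2.connectedComponentsWithStats(m)
for i in range(1,n):
    if st[i,4]>1500:
        v,u=np.nonzero(l==i);P=np.array([at_z("wrist",(a,b),.003,c)[:2] for a,b in zip(u,v)],np.float32);print(st[i],cv2.minAreaRect(P))
# same mats in top (occluded by arm perhaps)
go(.6425,.1217,.02,-1.641)
E
```

```text
tcp [0.6393 0.124  0.0713] [-3.141  0.    -1.636] cam [0.6337 0.0414 0.2288]
rect [241. 235. 394. 398.] 0.67
[{'uv': [315.0, 316.3], 'score': 0.69}] [{'uv': [312.7, 248.6], 'score': 0.91}]
[  217     0   179   114 19996] ((0.636910617351532, -0.0016785375773906708), (0.07338263094425201, 0.10823656618595123), 85.57110595703125)
[  221   138   176   154 20269] ((0.6420594453811646, 0.10146834701299667), (0.10156296193599701, 0.10814627259969711), 85.9692153930664)
t5.85 shift [ 0.009  -0.0114  0.2069] twist 0.0016 q6 -0.56
```

View pics/w2.png

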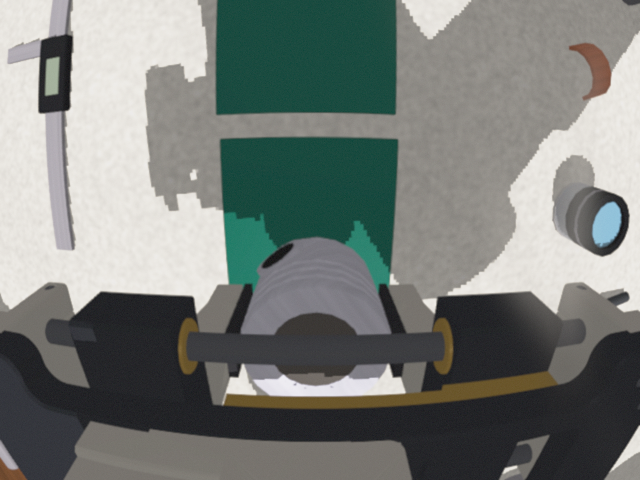

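The piston hangs upright above the left mat; the mat's far edge at row 138 puts its centre at (0.643, 0.122), agreeing with the top camera.

Call:
arm_command --commands '[{"tx": 0.007, "ty": -0.013, "tz": 0.05, "twist": 0}, {"tx": 0.007, "ty": -0.013, "tz": 0.1, "twist": 0}, {"tx": 0.007, "ty": -0.013, "tz": 0.15, "twist": 0}, {"tx": 0.007, "ty": -0.013, "tz": 0.18, "twist": 0}, {"tx": 0.007, "ty": -0.013, "tz": 0.19, "twist": 0}, {"tx": 0.007, "ty": -0.013, "tz": 0.197, "twist": 0}, {"tx": 0.007, "ty": -0.013, "tz": 0.197, "twist": 0}, {"tx": 0.007, "ty": -0.013, "tz": 0.197, "twist": 0}]'

```text
t: 6.52
eef_pos: [0.6432, 0.1216, 0.0218]
ee_rot: [-3.141, 0.0, -1.637]
force: [-0.3, 0.2, -2.3]
width: 0.0598
gripper_force: 20.0
```

```bash
python3 - <<'E'
from h import *
print(get_state()["force"])
go(.643,.1222,.0198)
E
```

```text
[-0.34266544  0.22097998 -2.27587517]
t6.52 shift [-0.0025  0.0008  0.0078] twist 0.0 q6 -0.55
```

Call:
arm_command --commands '[{"tx": -0.002, "ty": 0, "tz": 0.002, "twist": 0}, {"tx": -0.002, "ty": 0, "tz": 0.004, "twist": 0}, {"tx": -0.002, "ty": 0, "tz": 0.006, "twist": 0}, {"tx": -0.002, "ty": 0, "tz": 0.007, "twist": 0}, {"tx": -0.002, "ty": 0, "tz": 0.008, "twist": 0}, {"tx": -0.002, "ty": 0, "tz": 0.009, "twist": 0}, {"tx": -0.002, "ty": 0, "tz": 0.009, "twist": 0}, {"tx": -0.002, "ty": 0, "tz": 0.009, "twist": 0}]'

```text
t: 7.18
eef_pos: [0.643, 0.122, 0.0199]
ee_rot: [-3.141, 0.0, -1.637]
force: [-2.6, -0.0, 4.6]
width: 0.0596
gripper_force: 20.0
```

Call:
arm_command --commands '[{"tx": 0, "ty": 0, "tz": 0, "twist": 0}, {"tx": 0, "ty": 0, "tz": 0, "twist": 0}, {"tx": 0, "ty": 0, "tz": 0, "twist": 0}, {"tx": 0, "ty": 0, "tz": 0, "twist": 0}, {"tx": 0, "ty": 0, "tz": 0, "twist": 0}, {"tx": 0, "ty": 0, "tz": 0, "twist": 0}, {"tx": 0, "ty": 0, "tz": -0.02, "twist": 0}, {"tx": 0, "ty": 0, "tz": -0.05, "twist": 0}]' --claw 1

```text
t: 7.85
eef_pos: [0.6424, 0.1217, 0.0315]
ee_rot: [3.14, -0.001, -1.637]
force: [-1.0, -0.5, -0.1]
width: 0.0877
gripper_force: 0.0
```

Call:
arm_command --commands '[{"tx": 0, "ty": 0, "tz": -0.1, "twist": 0}, {"tx": 0, "ty": 0, "tz": -0.23, "twist": 0}, {"tx": 0, "ty": 0, "tz": -0.36, "twist": 0}, {"tx": 0, "ty": 0, "tz": -0.48, "twist": 0}, {"tx": 0.07, "ty": 0.07, "tz": -0.56, "twist": 0}, {"tx": 0.17, "ty": 0.17, "tz": -0.58, "twist": 0}, {"tx": 0.28, "ty": 0.28, "tz": -0.58, "twist": 0}, {"tx": 0.4, "ty": 0.4, "tz": -0.58, "twist": 0}]'

```text
t: 8.52
eef_pos: [0.5366, 0.0288, 0.1781]
ee_rot: [-3.139, 0.001, -1.636]
force: [0.4, 0.3, 0.1]
width: 0.0875
gripper_force: 0.0
```

```bash
python3 - <<'E'
from h import *
np.set_printoptions(precision=4,suppress=True)
c=calibration("top");im=grab_frame("top");save(im,"top1.png")
go(.4,-.22,.18)
for d in spot_point("piston_center","top")[:1]:print(d,at_z("top",d["uv"],.032,c))
E
```

```text
t8.57 shift [ 1.0112  0.4508 -0.0091] twist 0.0 q6 -0.48
```

Call:
arm_command --commands '[{"tx": 0.15, "ty": 0.07, "tz": 0, "twist": 0}, {"tx": 0.3, "ty": 0.14, "tz": 0, "twist": 0}, {"tx": 0.45, "ty": 0.21, "tz": 0, "twist": 0}, {"tx": 0.6, "ty": 0.28, "tz": 0, "twist": 0}, {"tx": 0.75, "ty": 0.35, "tz": 0, "twist": 0}, {"tx": 0.88, "ty": 0.4, "tz": 0, "twist": 0}, {"tx": 0.96, "ty": 0.44, "tz": 0, "twist": 0}, {"tx": 1.0, "ty": 0.45, "tz": 0, "twist": 0}]'

```text
t: 9.28
eef_pos: [0.4068, -0.2146, 0.1778]
ee_rot: [-3.14, -0.0, -1.639]
force: [0.2, 0.1, -0.4]
width: 0.0874
gripper_force: 0.0
```

Call:
arm_command --commands '[{"tx": 0.03, "ty": -0.01, "tz": 0.05, "twist": 0}, {"tx": 0.08, "ty": -0.02, "tz": 0.1, "twist": 0}, {"tx": 0.14, "ty": -0.02, "tz": 0.15, "twist": 0}, {"tx": 0.18, "ty": -0.02, "tz": 0.2, "twist": 0}, {"tx": 0.2, "ty": -0.02, "tz": 0.2, "twist": 0}, {"tx": 0.2, "ty": -0.02, "tz": 0.2, "twist": 0}, {"tx": 0.2, "ty": -0.02, "tz": 0.2, "twist": 0}, {"tx": 0.2, "ty": -0.02, "tz": 0.2, "twist": 0}]'

```text
t: 9.95
eef_pos: [0.4108, -0.2627, 0.1278]
ee_rot: [-3.14, -0.0, -1.636]
force: [-0.7, 0.2, 0.2]
width: 0.0876
gripper_force: 0.0
```

```bash
python3 - <<'E'
from h import *
np.set_printoptions(precision=4,suppress=True)
c,im=circ("pin_center","w3.png",.048)
for d in spot_point("pin_center","wrist")[:2]:print(d,at_z("wrist",d["uv"],.024,c))
for d in regions_of("pin_center","wrist")[:1]:
    u0,v0,u1,v1=np.array(d["rect"]).astype(int);a=30
    save(cv2.resize(im[max(0,v0-a):v1+a,u0-a:u1+a],None,fx=4,fy=4,interpolation=2),"w3c.png");print(u0-a,v0-a,u1-u0+2*a,v1-v0+2*a)
E
```

```text
tcp [ 0.4108 -0.2626  0.1278] [-3.14  -0.    -1.636] cam [ 0.4052 -0.3449  0.2859]
rect [314. 196. 341. 234.] 0.64
{'uv': [326.0, 213.1], 'score': 0.58} [ 0.4024 -0.2788  0.024 ]
284 165 86 99
```

View pics/w3c.png

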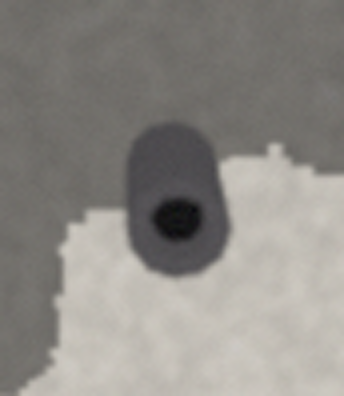

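Pin stands upright, bore at wrist pixel ≈ (328.4, 219.8); nothing close to it.

```bash
python3 - <<'E'
from h import *
c=calibration("wrist");p=at_z("wrist",(328.5,219.8),.048,c);print(p)
go(p[0],p[1],.011)
E
```

```text
[ 0.40090714 -0.28018243  0.048     ]
t10.15 shift [0.0725 0.0339 0.4658] twist 0.0 q6 0.10
```

Call:
arm_command --commands '[{"tx": 0.05, "ty": 0.02, "tz": 0.03, "twist": 0}, {"tx": 0.072, "ty": 0.034, "tz": 0.1, "twist": 0}, {"tx": 0.072, "ty": 0.034, "tz": 0.2, "twist": 0}, {"tx": 0.072, "ty": 0.034, "tz": 0.3, "twist": 0}, {"tx": 0.072, "ty": 0.034, "tz": 0.39, "twist": 0}, {"tx": 0.072, "ty": 0.034, "tz": 0.45, "twist": 0}, {"tx": 0.072, "ty": 0.034, "tz": 0.465, "twist": 0}, {"tx": 0.072, "ty": 0.034, "tz": 0.465, "twist": 0}]'

```text
t: 10.82
eef_pos: [0.3999, -0.2801, 0.0099]
ee_rot: [3.139, 0.0, -1.636]
force: [0.6, 0.3, 0.3]
width: 0.0879
gripper_force: 0.0
```

Call:
arm_command --commands '[{"tx": 0, "ty": 0, "tz": 0, "twist": 0}, {"tx": 0, "ty": 0, "tz": 0, "twist": 0}, {"tx": 0, "ty": 0, "tz": 0, "twist": 0}, {"tx": 0, "ty": 0, "tz": 0, "twist": 0}, {"tx": 0, "ty": 0, "tz": 0, "twist": 0}, {"tx": 0, "ty": 0, "tz": 0, "twist": 0}, {"tx": 0, "ty": 0, "tz": 0, "twist": 0}, {"tx": 0, "ty": 0, "tz": 0, "twist": 0}]' --claw 0 --grip_force 15

```text
t: 11.48
eef_pos: [0.4004, -0.2804, 0.0107]
ee_rot: [-3.141, -0.0, -1.637]
force: [0.1, -0.8, 0.1]
width: 0.0399
gripper_force: 0.0
```

Call:
arm_command --commands '[{"tx": 0, "ty": 0, "tz": 0, "twist": 0}, {"tx": 0, "ty": 0, "tz": 0, "twist": 0}, {"tx": 0, "ty": 0, "tz": 0, "twist": 0}, {"tx": 0, "ty": 0, "tz": 0, "twist": 0}, {"tx": 0, "ty": 0, "tz": 0, "twist": 0}, {"tx": 0, "ty": 0, "tz": 0, "twist": 0}, {"tx": 0, "ty": 0, "tz": 0, "twist": 0}, {"tx": 0, "ty": 0, "tz": 0, "twist": 0}]'

```text
t: 12.15
eef_pos: [0.4004, -0.2803, 0.0105]
ee_rot: [3.141, 0.0, -1.637]
force: [-0.5, -0.6, -0.3]
width: 0.0174
gripper_force: 15.0
```

```bash
python3 - <<'E'
from h import *
go(.6335,-.0376,.08,-1.641);print(get_state()["q"])
E
```

```text
t12.15 shift [-1.0303 -0.8665 -0.278 ] twist 0.0013 q6 0.14
[-2.07610252e-01  3.15999917e-01 -6.52572172e-01  1.35847288e-06
 -6.02317733e-01  1.41630802e-01]
```

Call:
arm_command --commands '[{"tx": 0, "ty": 0, "tz": -0.05, "twist": 0}, {"tx": 0, "ty": 0, "tz": -0.15, "twist": 0}, {"tx": -0.05, "ty": -0.05, "tz": -0.25, "twist": 0}, {"tx": -0.14, "ty": -0.12, "tz": -0.28, "twist": 0}, {"tx": -0.25, "ty": -0.21, "tz": -0.28, "twist": 0}, {"tx": -0.36, "ty": -0.3, "tz": -0.28, "twist": 0}, {"tx": -0.47, "ty": -0.39, "tz": -0.28, "twist": 0}, {"tx": -0.58, "ty": -0.48, "tz": -0.28, "twist": 0}]'

```text
t: 12.82
eef_pos: [0.5305, -0.1422, 0.0808]
ee_rot: [-3.141, 0.0, -1.637]
force: [1.0, 0.0, -0.6]
width: 0.0175
gripper_force: 15.0
```

Call:
arm_command --commands '[{"tx": -0.1, "ty": -0.09, "tz": 0, "twist": 0}, {"tx": -0.2, "ty": -0.17, "tz": 0, "twist": 0}, {"tx": -0.3, "ty": -0.25, "tz": 0, "twist": 0}, {"tx": -0.38, "ty": -0.33, "tz": 0, "twist": 0}, {"tx": -0.43, "ty": -0.375, "tz": 0.03, "twist": 0}, {"tx": -0.45, "ty": -0.385, "tz": 0.06, "twist": 0}, {"tx": -0.45, "ty": -0.385, "tz": 0.08, "twist": 0}, {"tx": -0.45, "ty": -0.385, "tz": 0.08, "twist": 0}]'

```text
t: 13.48
eef_pos: [0.6309, -0.0383, 0.0583]
ee_rot: [3.137, -0.001, -1.637]
force: [-1.2, 0.5, -0.6]
width: 0.0175
gripper_force: 15.0
```

```bash
python3 - <<'E'
from h import *
np.set_printoptions(precision=4,suppress=True)
c,im=circ("pin_center","w4.png",.048)
h=cv2.cvtColor(im,cv2.COLOR_RGB2HSV)
m=cv2.inRange(h,(70,120,30),(95,255,180));n,l,st,ce=cv2.connectedComponentsWithStats(m)
for i in range(1,n):
    if st[i,4]>1500:
        v,u=np.nonzero(l==i);P=np.array([at_z("wrist",(a,b),.003,c)[:2] for a,b in zip(u,v)],np.float32);print(st[i],cv2.minAreaRect(P))
go(.6335,-.0376,.0135,-1.641)
E
```

```text
tcp [ 0.6313 -0.0386  0.0592] [ 3.139 -0.001 -1.638] cam [ 0.6262 -0.1205  0.2164]
rect [294. 281. 335. 336.] 0.82
[  228     0   190   114 20950] ((0.6183884143829346, -0.16145093739032745), (0.06951116770505905, 0.10824394226074219), 86.11106872558594)
[  218   143   186   155 25730] ((0.6326459050178528, -0.06000542268157005), (0.09792204201221466, 0.10816393047571182), 85.93733215332031)
t13.58 shift [-0.005  -0.0068  0.1861] twist 0.001 q6 -0.31
```

View pics/w4.png

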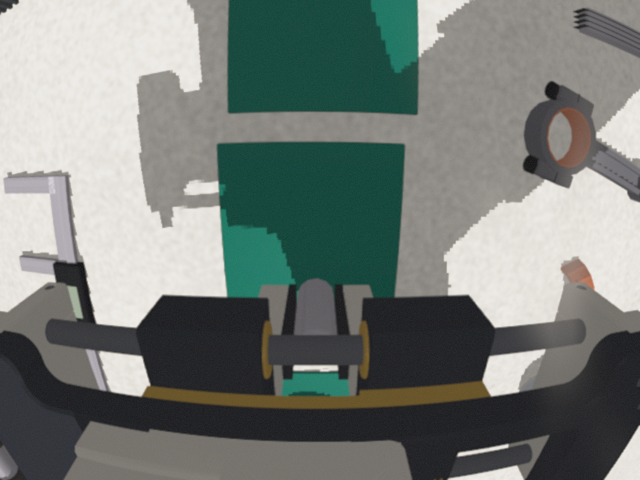

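Pin is held upright over the middle mat; the mat's edge (row 143) gives a centre of about (0.634, −0.037), agreeing with the top view.

Call:
arm_command --commands '[{"tx": -0.007, "ty": -0.009, "tz": 0.05, "twist": 0}, {"tx": -0.007, "ty": -0.009, "tz": 0.1, "twist": 0}, {"tx": -0.007, "ty": -0.009, "tz": 0.15, "twist": 0}, {"tx": -0.007, "ty": -0.009, "tz": 0.17, "twist": 0}, {"tx": -0.007, "ty": -0.009, "tz": 0.176, "twist": 0}, {"tx": -0.007, "ty": -0.009, "tz": 0.178, "twist": 0}, {"tx": -0.007, "ty": -0.009, "tz": 0.178, "twist": 0}, {"tx": -0.007, "ty": -0.009, "tz": 0.178, "twist": 0}]'

```text
t: 14.25
eef_pos: [0.636, -0.0361, 0.0168]
ee_rot: [-3.14, 0.0, -1.637]
force: [0.7, 0.3, 0.6]
width: 0.0175
gripper_force: 15.0
```

```bash
python3 - <<'E'
from h import *
print(get_state()["force"])
go(.634,-.0372,.0135)
E
```

```text
[0.74735466 0.2646119  0.55244185]
t14.25 shift [0.0048 0.0079 0.0134] twist 0.0 q6 -0.32
```

Call:
arm_command --commands '[{"tx": 0.005, "ty": 0.008, "tz": 0, "twist": 0}, {"tx": 0.005, "ty": 0.008, "tz": 0.003, "twist": 0}, {"tx": 0.005, "ty": 0.008, "tz": 0.006, "twist": 0}, {"tx": 0.005, "ty": 0.008, "tz": 0.009, "twist": 0}, {"tx": 0.005, "ty": 0.008, "tz": 0.011, "twist": 0}, {"tx": 0.005, "ty": 0.008, "tz": 0.012, "twist": 0}, {"tx": 0.005, "ty": 0.008, "tz": 0.013, "twist": 0}, {"tx": 0.005, "ty": 0.008, "tz": 0.013, "twist": 0}]'

```text
t: 14.92
eef_pos: [0.6335, -0.0372, 0.0135]
ee_rot: [-3.141, -0.0, -1.636]
force: [-2.3, 0.4, 6.4]
width: 0.0178
gripper_force: 15.0
```

```bash
python3 - <<'E'
from h import *
print(get_state()["force"])
go(.634,-.0372,.0135)
E
```

```text
[-2.28363728  0.41631079  6.36514539]
t14.92 shift [-0.0001 -0.0019  0.0001] twist 0.0 q6 -0.31
```

Call:
arm_command --commands '[{"tx": 0, "ty": 0, "tz": 0, "twist": 0}, {"tx": 0, "ty": 0, "tz": 0, "twist": 0}, {"tx": 0, "ty": 0, "tz": 0, "twist": 0}, {"tx": 0, "ty": 0, "tz": 0, "twist": 0}, {"tx": 0, "ty": 0, "tz": 0, "twist": 0}, {"tx": 0, "ty": 0, "tz": 0, "twist": 0}, {"tx": 0, "ty": 0, "tz": -0.03, "twist": 0}, {"tx": 0, "ty": 0, "tz": -0.08, "twist": 0}]' --claw 0.6

```text
t: 15.58
eef_pos: [0.6324, -0.0374, 0.032]
ee_rot: [3.139, -0.001, -1.637]
force: [-0.4, 0.2, 0.5]
width: 0.0522
gripper_force: 0.0
```

Call:
arm_command --commands '[{"tx": 0, "ty": 0, "tz": -0.1, "twist": 0}, {"tx": 0, "ty": 0, "tz": -0.22, "twist": 0}, {"tx": 0, "ty": 0, "tz": -0.35, "twist": 0}, {"tx": 0, "ty": 0.1, "tz": -0.45, "twist": 0}, {"tx": 0, "ty": 0.24, "tz": -0.5, "twist": 0}, {"tx": 0, "ty": 0.4, "tz": -0.5, "twist": 0}, {"tx": 0, "ty": 0.56, "tz": -0.5, "twist": 0}, {"tx": 0, "ty": 0.7, "tz": -0.5, "twist": 0}]'

```text
t: 16.25
eef_pos: [0.4566, -0.0259, 0.1583]
ee_rot: [-3.141, 0.001, -1.637]
force: [0.0, 1.5, 1.4]
width: 0.0525
gripper_force: 0.0
```

```bash
python3 - <<'E'
from h import *
np.set_printoptions(precision=4,suppress=True)
go(.43,-.03,.18)
c,im=circ("rod_center","w5.png",.02)
for d in spot_point("rod_center","wrist")[:2]:print(d,at_z("wrist",d["uv"],.01,c))
E
```

```text
t16.25 shift [ 0.0234  0.1049 -0.0868] twist 0.0 q6 -0.44
tcp [ 0.4502 -0.0266  0.1578] [ 3.139  0.001 -1.639] cam [ 0.451  -0.1083  0.3163]
rect [261.  78. 427. 171.] 0.75
{'uv': [343.4, 131.6], 'score': 0.72} [ 0.4291 -0.0985  0.01  ]
{'uv': [132.0, 217.3], 'score': 0.7} [ 0.6264 -0.0404  0.01  ]
```

View pics/w5.png

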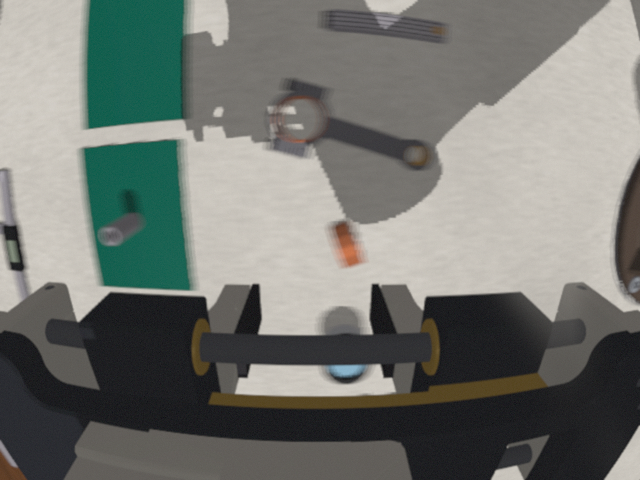

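Pin is standing on the middle mat (≈(113,233)). The arm was still settling, so the picture is blurred; rod's big eye ≈(299,117), small eye ≈(415,154). I'll orient over the rod and look once more.

```bash
python3 - <<'E'
from h import *
c=calibration("wrist")
b=at_z("wrist",(299,117),.02,c);s=at_z("wrist",(415,154),.02,c);d=b-s
print(b,s,np.linalg.norm(d),np.degrees(np.arctan2(d[1],d[0])))
ang=np.arctan2(d[1],d[0])   # closing dir perpendicular -> tool x along rod: yaw = ang
u=d/np.linalg.norm(d);m=s+u*55.5e-3
print("center",m,"yaw",ang)
go(m[0]+.02,m[1]+.01,.14,ang)
E
```

```text
[ 0.46459357 -0.11239287  0.02      ] [ 0.37266604 -0.0782636   0.02      ] 0.09805854215321223 -20.368086273804543
center [ 0.42469595 -0.09758037  0.02      ] yaw -0.3554901678081525
t16.40 shift [0.2501 0.0326 0.0761] twist -0.4076 q6 -0.44
```

Call:
arm_command --commands '[{"tx": 0.03, "ty": 0, "tz": 0, "twist": -0.035}, {"tx": 0.07, "ty": 0.01, "tz": 0, "twist": -0.07}, {"tx": 0.12, "ty": 0.02, "tz": 0, "twist": -0.105}, {"tx": 0.16, "ty": 0.03, "tz": 0, "twist": -0.14}, {"tx": 0.2, "ty": 0.03, "tz": 0, "twist": -0.175}, {"tx": 0.23, "ty": 0.03, "tz": 0, "twist": -0.21}, {"tx": 0.25, "ty": 0.03, "tz": 0, "twist": -0.245}, {"tx": 0.25, "ty": 0.03, "tz": 0, "twist": -0.28}]'

```text
t: 17.07
eef_pos: [0.448, -0.0883, 0.1582]
ee_rot: [-3.141, -0.0, -0.753]
force: [0.1, 0.5, 0.2]
width: 0.0525
gripper_force: 0.0
```

Call:
arm_command --commands '[{"tx": 0, "ty": 0, "tz": 0.02, "twist": -0.035}, {"tx": 0, "ty": 0, "tz": 0.05, "twist": -0.07}, {"tx": 0, "ty": 0, "tz": 0.08, "twist": -0.1}, {"tx": 0, "ty": 0, "tz": 0.08, "twist": -0.128}, {"tx": 0, "ty": 0, "tz": 0.08, "twist": -0.128}, {"tx": 0, "ty": 0, "tz": 0.08, "twist": -0.128}, {"tx": 0, "ty": 0, "tz": 0.08, "twist": -0.128}, {"tx": 0, "ty": 0, "tz": 0.08, "twist": -0.128}]'

```text
t: 17.73
eef_pos: [0.4477, -0.0875, 0.1381]
ee_rot: [-3.141, -0.001, -0.357]
force: [-0.6, 0.4, -0.0]
width: 0.0525
gripper_force: 0.0
```

```bash
python3 - <<'E'
from h import *
np.set_printoptions(precision=4,suppress=True)
c,im=circ("rod_center","w6.png",.02)
for d in spot_point("rod_center","wrist")[:2]:print(d,at_z("wrist",d["uv"],.01,c))
E
```

```text
tcp [ 0.4475 -0.0875  0.1381] [-3.141 -0.    -0.357] cam [ 0.5258 -0.1158  0.2962]
rect [298. 162. 374. 322.] 0.77
{'uv': [335.2, 244.7], 'score': 0.83} [ 0.4284 -0.0966  0.01  ]
```

View pics/w6.png

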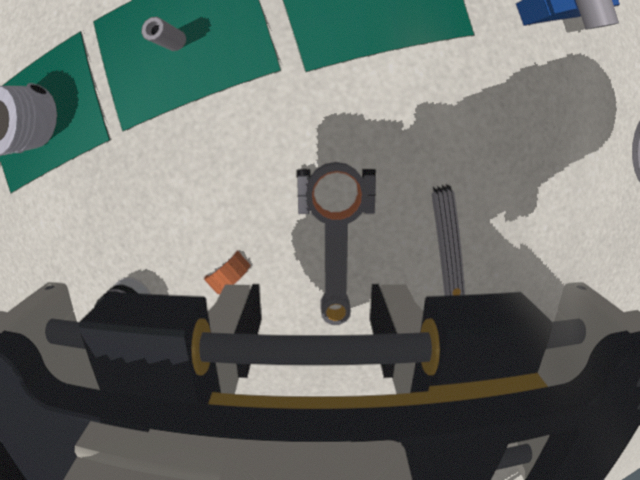

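Clear view: big eye top centre ≈ (336,192), small eye ≈ (335.5,306), shank at column ≈ 336; neighbours (bearing shell, feeler gauges) are clear of the finger path.

```bash
python3 - <<'E'
from h import *
c=calibration("wrist")
b=at_z("wrist",(336.3,192),.02,c);s=at_z("wrist",(335.5,305.5),.02,c);d=b-s;L=np.linalg.norm(d);u=d/L
ang=np.arctan2(d[1],d[0]);m=(b+s)/2+u*.0055
print(b,s,L,ang,m)
g=m+u*.004;print("grasp",g)
go(g[0],g[1],.004,ang)
E
```

```text
[ 0.47088453 -0.11212355  0.02      ] [ 0.38049616 -0.07966082  0.02      ] 0.09604107097060788 -0.3448004872338938 [ 0.43086663 -0.09775123  0.02      ]
grasp [ 0.4346312  -0.09910327  0.02      ]
t17.88 shift [-0.0318  0.0613  0.5359] twist -0.0035 q6 0.97
```

```bash
python3 - <<'E'
import cv2
im=cv2.imread("pics/w6.png")[155:330,290:385];cv2.imwrite("pics/w6c.png",cv2.resize(im,None,fx=3.4,fy=3.4,interpolation=2))
E
```

View pics/w6c.png

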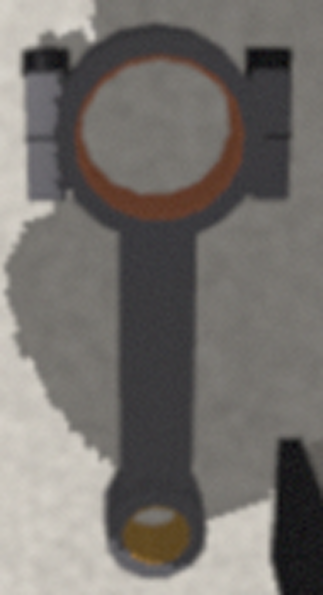

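```bash
python3 - <<'E'
from h import *
c=calibration("wrist")
b=at_z("wrist",(337.2,195.3),.02,c);s=at_z("wrist",(335.6,312),.02,c);d=b-s;L=np.linalg.norm(d);u=d/L
ang=np.arctan2(d[1],d[0]);m=(b+s)/2+u*.0055
g=m+u*.004;print(L,ang,m,"grasp",g)
go(g[0],g[1],.004,ang)
E
```

```text
0.09978507938616409 -0.35009826565517976 [ 0.42655135 -0.09668048  0.02      ] grasp [ 0.4303087  -0.09805244  0.02      ]
t17.88 shift [-0.0495  0.0634  0.5359] twist -0.0018 q6 0.97
```

Call:
arm_command --commands '[{"tx": -0.03, "ty": 0.04, "tz": 0.05, "twist": -0.002}, {"tx": -0.05, "ty": 0.063, "tz": 0.15, "twist": -0.002}, {"tx": -0.05, "ty": 0.063, "tz": 0.26, "twist": -0.002}, {"tx": -0.05, "ty": 0.063, "tz": 0.37, "twist": -0.002}, {"tx": -0.05, "ty": 0.063, "tz": 0.46, "twist": -0.002}, {"tx": -0.05, "ty": 0.063, "tz": 0.51, "twist": -0.002}, {"tx": -0.05, "ty": 0.063, "tz": 0.53, "twist": -0.002}, {"tx": -0.05, "ty": 0.063, "tz": 0.535, "twist": -0.002}]'

```text
t: 18.55
eef_pos: [0.4295, -0.0981, 0.0033]
ee_rot: [3.14, 0.002, -0.349]
force: [-0.4, -0.9, -0.6]
width: 0.0527
gripper_force: 0.0
```

Call:
arm_command --commands '[{"tx": 0, "ty": 0, "tz": 0, "twist": 0}, {"tx": 0, "ty": 0, "tz": 0, "twist": 0}, {"tx": 0, "ty": 0, "tz": 0, "twist": 0}, {"tx": 0, "ty": 0, "tz": 0, "twist": 0}, {"tx": 0, "ty": 0, "tz": 0, "twist": 0}, {"tx": 0, "ty": 0, "tz": 0, "twist": 0}, {"tx": 0, "ty": 0, "tz": 0, "twist": 0}, {"tx": 0, "ty": 0, "tz": 0, "twist": 0}]' --claw 0 --grip_force 45

```text
t: 19.22
eef_pos: [0.4302, -0.098, 0.0045]
ee_rot: [-3.141, -0.0, -0.349]
force: [-1.9, -0.3, 6.5]
width: 0.0174
gripper_force: 45.0
```

```bash
python3 - <<'E'
from h import *
s=get_state();print(s["eef_pos"],s["ee_rot"],s["width"],s["force"],s["gripper_force"])
E
```

```text
[ 0.43021193 -0.09796623  0.00448624] [-3.14144111e+00 -4.83988157e-04 -3.48636616e-01] 0.017430975630858787 [-1.88611811 -0.332315    6.53952553] 45.00183284282684
```

Call:
arm_command --commands '[{"tx": 0, "ty": 0, "tz": -0.05, "twist": 0}, {"tx": 0, "ty": 0, "tz": -0.15, "twist": 0}, {"tx": 0, "ty": 0, "tz": -0.25, "twist": 0.03}, {"tx": 0, "ty": 0, "tz": -0.32, "twist": 0.065}, {"tx": 0, "ty": 0, "tz": -0.34, "twist": 0.1}, {"tx": 0.05, "ty": 0, "tz": -0.34, "twist": 0.135}, {"tx": 0.12, "ty": 0, "tz": -0.34, "twist": 0.17}, {"tx": 0.2, "ty": 0, "tz": -0.34, "twist": 0.205}]'

```text
t: 19.88
eef_pos: [0.4768, -0.115, 0.0892]
ee_rot: [-3.141, 0.0, -0.998]
force: [-0.7, 0.4, -2.5]
width: 0.0177
gripper_force: 45.0
```

```bash
python3 - <<'E'
from h import *
go(.6151,-.2028,.05,-1.646)
E
```

```text
t19.88 shift [ 0.595  -0.2747  0.1568] twist 0.2063 q6 0.41
```

Call:
arm_command --commands '[{"tx": 0.08, "ty": -0.04, "tz": 0, "twist": 0.035}, {"tx": 0.18, "ty": -0.08, "tz": 0, "twist": 0.07}, {"tx": 0.29, "ty": -0.13, "tz": 0, "twist": 0.105}, {"tx": 0.4, "ty": -0.18, "tz": 0, "twist": 0.14}, {"tx": 0.5, "ty": -0.23, "tz": 0, "twist": 0.175}, {"tx": 0.57, "ty": -0.265, "tz": 0.02, "twist": 0.206}, {"tx": 0.59, "ty": -0.275, "tz": 0.06, "twist": 0.206}, {"tx": 0.59, "ty": -0.275, "tz": 0.1, "twist": 0.206}]'

```text
t: 20.55
eef_pos: [0.6157, -0.2017, 0.0625]
ee_rot: [3.141, 0.0, -1.64]
force: [-0.5, 0.1, -3.0]
width: 0.0173
gripper_force: 45.0
```

Call:
arm_command --commands '[{"tx": 0, "ty": 0, "tz": 0.03, "twist": 0}, {"tx": 0, "ty": 0, "tz": 0.05, "twist": 0}, {"tx": 0, "ty": 0, "tz": 0.05, "twist": 0}, {"tx": 0, "ty": 0, "tz": 0.05, "twist": 0}, {"tx": 0, "ty": 0, "tz": 0.05, "twist": 0}, {"tx": 0, "ty": 0, "tz": 0.05, "twist": 0}, {"tx": 0, "ty": 0, "tz": 0.05, "twist": 0}, {"tx": 0, "ty": 0, "tz": 0.05, "twist": 0}]'

```text
t: 21.22
eef_pos: [0.6154, -0.2009, 0.0521]
ee_rot: [-3.141, 0.0, -1.64]
force: [-0.7, -0.2, -1.7]
width: 0.0172
gripper_force: 45.0
```

```bash
python3 - <<'E'
from h import *
np.set_printoptions(precision=4,suppress=True)
c,im=circ("rod_center","w7.png",.02)
h=cv2.cvtColor(im,cv2.COLOR_RGB2HSV)
m=cv2.inRange(h,(70,120,30),(95,255,180));n,l,st,ce=cv2.connectedComponentsWithStats(m)
for i in range(1,n):
    if st[i,4]>800:
        v,u=np.nonzero(l==i);P=np.array([at_z("wrist",(a,b),.003,c)[:2] for a,b in zip(u,v)],np.float32);print(st[i],cv2.minAreaRect(P),P.min(0))
go(.6151,-.2028,.0095,-1.646)
E
```

```text
tcp [ 0.6153 -0.201   0.052 ] [-3.141  0.    -1.64 ] cam [ 0.6096 -0.2832  0.2102]
rect [241. 163. 392. 395.] 0.86
[  221   145   191   153 11690] ((0.6139785647392273, -0.22359292209148407), (0.09333761781454086, 0.10797767341136932), 85.9034652709961) [ 0.5569 -0.2737]
[ 278  188   75   65 3790] ((0.6140457391738892, -0.22668328881263733), (0.03842533379793167, 0.04295191541314125), 86.06202697753906) [ 0.5924 -0.246 ]
t21.32 shift [0.0073 0.0002 0.1695] twist 0.0019 q6 -0.05
```

View pics/w7.png

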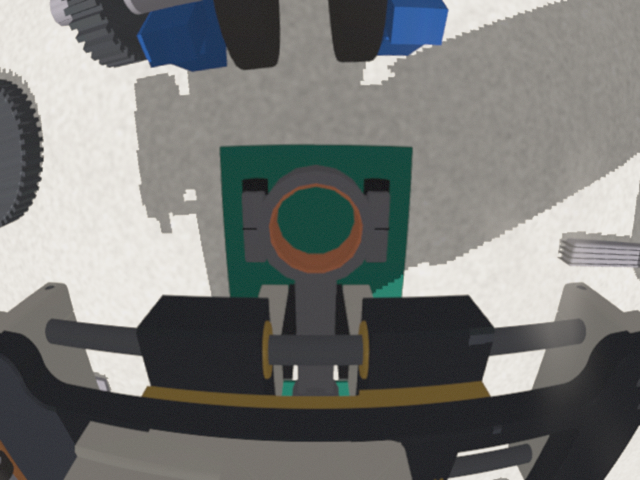

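Rod is held level over the right mat with its big end to the crankshaft; bore rim centre ≈ (316,228).

```bash
python3 - <<'E'
from h import *
c=calibration("wrist");s=get_state()
p=at_z("wrist",(316,228),.0675,c);d=R.from_euler("xyz",s["ee_rot"]).as_matrix().T@(p-s["eef_pos"]);print(d)
go(.6152,-.2025,.0095,-1.644)
E
```

```text
[ 4.05038626e-02  7.81088751e-05 -1.56192378e-02]
t21.32 shift [ 6.000e-03 -1.000e-04  1.695e-01] twist 0.0013 q6 -0.05
```

Call:
arm_command --commands '[{"tx": 0.006, "ty": 0, "tz": 0.04, "twist": 0.001}, {"tx": 0.006, "ty": 0, "tz": 0.08, "twist": 0.001}, {"tx": 0.006, "ty": 0, "tz": 0.12, "twist": 0.001}, {"tx": 0.006, "ty": 0, "tz": 0.15, "twist": 0.001}, {"tx": 0.006, "ty": 0, "tz": 0.163, "twist": 0.001}, {"tx": 0.006, "ty": 0, "tz": 0.168, "twist": 0.001}, {"tx": 0.006, "ty": 0, "tz": 0.168, "twist": 0.001}, {"tx": 0.006, "ty": 0, "tz": 0.168, "twist": 0.001}]'

```text
t: 21.98
eef_pos: [0.6153, -0.2026, 0.0097]
ee_rot: [-3.141, -0.0, -1.643]
force: [-0.2, -0.9, -1.7]
width: 0.0177
gripper_force: 45.0
```

Call:
arm_command --commands '[{"tx": 0, "ty": 0, "tz": 0.001, "twist": 0}, {"tx": 0, "ty": 0, "tz": 0.003, "twist": 0}, {"tx": 0, "ty": 0, "tz": 0.005, "twist": 0}, {"tx": 0, "ty": 0, "tz": 0.007, "twist": 0}, {"tx": 0, "ty": 0, "tz": 0.008, "twist": 0}, {"tx": 0, "ty": 0, "tz": 0.009, "twist": 0}, {"tx": 0, "ty": 0, "tz": 0.009, "twist": 0}, {"tx": 0, "ty": 0, "tz": 0.009, "twist": 0}]'

```text
t: 22.65
eef_pos: [0.6151, -0.2025, 0.0076]
ee_rot: [-3.141, -0.0, -1.643]
force: [-0.7, 0.8, 1.3]
width: 0.0172
gripper_force: 45.0
```

Call:
arm_command --commands '[{"tx": 0, "ty": 0, "tz": 0, "twist": 0}, {"tx": 0, "ty": 0, "tz": 0, "twist": 0}, {"tx": 0, "ty": 0, "tz": 0, "twist": 0}, {"tx": 0, "ty": 0, "tz": 0, "twist": 0}, {"tx": 0, "ty": 0, "tz": 0, "twist": 0}, {"tx": 0, "ty": 0, "tz": 0, "twist": 0}, {"tx": 0, "ty": 0, "tz": -0.03, "twist": 0}, {"tx": 0, "ty": 0, "tz": -0.08, "twist": 0}]' --claw 0.5

```text
t: 23.32
eef_pos: [0.614, -0.2024, 0.0267]
ee_rot: [3.139, 0.0, -1.643]
force: [-0.3, 0.2, 0.5]
width: 0.0439
gripper_force: 0.0
```

Call:
arm_command --commands '[{"tx": 0, "ty": 0, "tz": -0.1, "twist": 0}, {"tx": 0, "ty": 0, "tz": -0.25, "twist": 0}, {"tx": 0, "ty": 0, "tz": -0.4, "twist": 0}, {"tx": -0.08, "ty": 0.06, "tz": -0.5, "twist": 0}, {"tx": -0.2, "ty": 0.13, "tz": -0.52, "twist": 0}, {"tx": -0.32, "ty": 0.2, "tz": -0.52, "twist": 0}, {"tx": -0.44, "ty": 0.27, "tz": -0.52, "twist": 0}, {"tx": -0.56, "ty": 0.34, "tz": -0.52, "twist": 0}]' --claw 1

```text
t: 23.98
eef_pos: [0.5398, -0.0557, 0.1591]
ee_rot: [-3.139, 0.001, -1.644]
force: [1.3, 0.8, -0.2]
width: 0.0865
gripper_force: 0.0
```

```bash
python3 - <<'E'
from h import *
go(.445,.15,.13)
E
```

```text
t23.98 shift [-0.7929  0.4384  0.1158] twist 0.0 q6 -0.33
```

Call:
arm_command --commands '[{"tx": -0.1, "ty": 0.06, "tz": 0, "twist": 0}, {"tx": -0.22, "ty": 0.13, "tz": 0, "twist": 0}, {"tx": -0.34, "ty": 0.2, "tz": 0, "twist": 0}, {"tx": -0.46, "ty": 0.27, "tz": 0, "twist": 0}, {"tx": -0.58, "ty": 0.34, "tz": 0, "twist": 0}, {"tx": -0.67, "ty": 0.4, "tz": 0.04, "twist": 0}, {"tx": -0.71, "ty": 0.43, "tz": 0.08, "twist": 0}, {"tx": -0.71, "ty": 0.43, "tz": 0.08, "twist": 0}]'

```text
t: 24.65
eef_pos: [0.4444, 0.1297, 0.1373]
ee_rot: [3.141, 0.001, -1.64]
force: [-0.4, 0.0, 0.6]
width: 0.0875
gripper_force: 0.0
```

Call:
arm_command --commands '[{"tx": 0, "ty": 0, "tz": 0, "twist": 0}, {"tx": 0, "ty": 0, "tz": 0, "twist": 0}, {"tx": 0, "ty": 0, "tz": 0, "twist": 0}, {"tx": 0, "ty": 0, "tz": 0, "twist": 0}, {"tx": 0, "ty": 0, "tz": 0, "twist": 0}, {"tx": 0, "ty": 0, "tz": 0, "twist": 0}, {"tx": 0, "ty": 0, "tz": 0, "twist": 0}, {"tx": 0, "ty": 0, "tz": 0, "twist": 0}]'

```text
t: 25.32
eef_pos: [0.4461, 0.1278, 0.1373]
ee_rot: [3.142, -0.0, -1.644]
force: [0.3, 0.1, -0.0]
width: 0.0875
gripper_force: 0.0
```

```bash
python3 - <<'E'
from h import *
np.set_printoptions(precision=4,suppress=True)
c,im=circ("loupe_center","w8.png",.042)
for d in spot_point("loupe_center","wrist")[:2]:print(d,at_z("wrist",d["uv"],.021,c))
E
```

```text
tcp [0.4461 0.1279 0.1373] [ 3.141 -0.    -1.643] cam [0.4402 0.0456 0.2953]
rect [289. 172. 351. 239.] 0.68
{'uv': [318.7, 203.5], 'score': 0.6} [0.4423 0.1071 0.021 ]
```

View pics/w8.png

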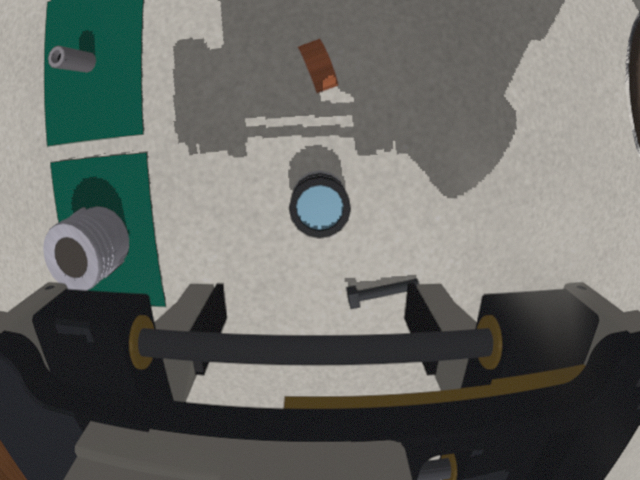

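Loupe's rim centre is ≈ (320,208), upright; the bolt and bearing shell lie clear of the fingers' path in y. Pin and piston are standing on their mats.

```bash
python3 - <<'E'
from h import *
c=calibration("wrist");p=at_z("wrist",(320,208),.042,c);print(p,at_z("wrist",(290,208),.042,c),at_z("wrist",(350,208),.042,c))
print("bolt",at_z("wrist",(352,300),.005,c),"piston",at_z("wrist",(76,256),.061,c))
go(p[0],p[1],.008)
E
```

```text
[0.44136473 0.10586163 0.042     ] [0.46232792 0.10430523 0.042     ] [0.42035497 0.10732966 0.042     ]
bolt [0.41911132 0.19911911 0.005     ] piston [0.63501233 0.12278845 0.061     ]
t25.47 shift [0.0897 0.0121 0.5171] twist 0.0 q6 -0.78
```

Call:
arm_command --commands '[{"tx": 0.06, "ty": 0.01, "tz": 0.03, "twist": 0}, {"tx": 0.09, "ty": 0.012, "tz": 0.12, "twist": 0}, {"tx": 0.09, "ty": 0.012, "tz": 0.23, "twist": 0}, {"tx": 0.09, "ty": 0.012, "tz": 0.34, "twist": 0}, {"tx": 0.09, "ty": 0.012, "tz": 0.44, "twist": 0}, {"tx": 0.09, "ty": 0.012, "tz": 0.5, "twist": 0}, {"tx": 0.09, "ty": 0.012, "tz": 0.517, "twist": 0}, {"tx": 0.09, "ty": 0.012, "tz": 0.517, "twist": 0}]'

```text
t: 26.13
eef_pos: [0.4404, 0.1049, 0.0069]
ee_rot: [3.139, -0.002, -1.643]
force: [0.6, 0.4, 0.8]
width: 0.0877
gripper_force: 0.0
```

Call:
arm_command --commands '[{"tx": 0, "ty": 0, "tz": 0, "twist": 0}, {"tx": 0, "ty": 0, "tz": 0, "twist": 0}, {"tx": 0, "ty": 0, "tz": 0, "twist": 0}, {"tx": 0, "ty": 0, "tz": 0, "twist": 0}, {"tx": 0, "ty": 0, "tz": 0, "twist": 0}, {"tx": 0, "ty": 0, "tz": 0, "twist": 0}, {"tx": 0, "ty": 0, "tz": 0, "twist": 0}, {"tx": 0, "ty": 0, "tz": 0, "twist": 0}]' --claw 0 --grip_force 15

```text
t: 26.8
eef_pos: [0.4415, 0.1059, 0.0083]
ee_rot: [-3.141, 0.0, -1.643]
force: [-1.6, -0.2, 4.2]
width: 0.0437
gripper_force: 15.0
```

Call:
arm_command --commands '[{"tx": 0, "ty": 0, "tz": 0, "twist": 0}, {"tx": 0, "ty": 0, "tz": 0, "twist": 0}, {"tx": 0, "ty": 0, "tz": 0, "twist": 0}, {"tx": 0, "ty": 0, "tz": 0, "twist": 0}, {"tx": 0, "ty": 0, "tz": -0.06, "twist": 0}, {"tx": 0, "ty": 0, "tz": -0.16, "twist": 0}, {"tx": 0, "ty": 0, "tz": -0.27, "twist": 0}, {"tx": 0, "ty": 0, "tz": -0.38, "twist": 0}]'

```text
t: 27.47
eef_pos: [0.4408, 0.1054, 0.1036]
ee_rot: [3.14, -0.001, -1.643]
force: [0.5, 0.7, -0.7]
width: 0.0437
gripper_force: 15.0
```

```bash
python3 - <<'E'
from h import *
go(.59,.22,.16,-1.646)
go(.643,.122,.16)
E
```

```text
t27.47 shift [-0.5003 -0.5619 -0.2269] twist 0.0009 q6 -0.74
t27.47 shift [-0.1247 -0.8017 -0.2268] twist 0.0 q6 -0.74
```

Call:
arm_command --commands '[{"tx": -0.03, "ty": -0.05, "tz": -0.05, "twist": 0}, {"tx": -0.08, "ty": -0.15, "tz": -0.12, "twist": 0}, {"tx": -0.14, "ty": -0.27, "tz": -0.19, "twist": 0}, {"tx": -0.2, "ty": -0.39, "tz": -0.23, "twist": 0}, {"tx": -0.26, "ty": -0.51, "tz": -0.23, "twist": 0}, {"tx": -0.32, "ty": -0.63, "tz": -0.23, "twist": 0}, {"tx": -0.37, "ty": -0.73, "tz": -0.23, "twist": 0}, {"tx": -0.4, "ty": -0.78, "tz": -0.23, "twist": 0}]'

```text
t: 28.13
eef_pos: [0.6455, 0.1922, 0.1591]
ee_rot: [3.141, -0.001, -1.643]
force: [0.1, 0.5, -0.2]
width: 0.0435
gripper_force: 15.0
```

Call:
arm_command --commands '[{"tx": 0, "ty": 0, "tz": 0, "twist": 0}, {"tx": 0, "ty": 0, "tz": 0, "twist": 0}, {"tx": 0, "ty": 0, "tz": 0, "twist": 0}, {"tx": 0, "ty": 0, "tz": 0, "twist": 0}, {"tx": 0, "ty": 0, "tz": 0, "twist": 0}, {"tx": 0, "ty": 0, "tz": 0, "twist": 0}, {"tx": 0, "ty": 0, "tz": 0, "twist": 0}, {"tx": 0, "ty": 0, "tz": 0, "twist": 0}]'

```text
t: 28.8
eef_pos: [0.643, 0.1915, 0.161]
ee_rot: [-3.141, 0.0, -1.643]
force: [0.2, 0.1, -1.0]
width: 0.0436
gripper_force: 15.0
```

```bash
python3 - <<'E'
from h import *
np.set_printoptions(precision=4,suppress=True)
c,im=circ("piston_center","w9.png",.061)
for d in spot_point("piston_center","wrist")[:2]:print(d,at_z("wrist",d["uv"],.032,c))
go(.643,.122,.08)
E
```

```text
tcp [0.643  0.1915 0.1609] [-3.141  0.    -1.643] cam [0.637  0.1092 0.319 ]
rect [268. 101. 356. 188.] 0.78
{'uv': [310.0, 139.8], 'score': 0.62} [0.6424 0.1231 0.032 ]
t28.95 shift [ 0.2771 -0.0198  0.3228] twist 0.0 q6 -0.65
```

View pics/w9.png

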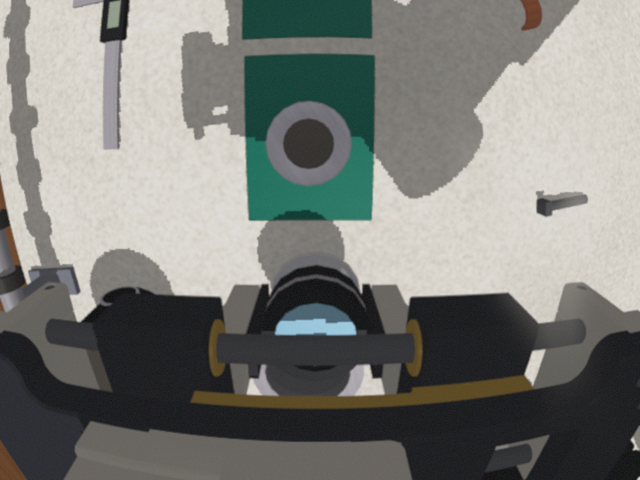

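Piston stands on the left mat, crown centre at (308.5,143.5); whole mat visible (corners ≈ (245,56), (375,55), (372,219), (249,220)).

```bash
python3 - <<'E'
from h import *
c=calibration("wrist");p=at_z("wrist",(308.5,143.5),.061,c);print(p)
print(np.mean([at_z("wrist",x,.003,c) for x in((245,56),(375,55),(372,219),(249,220))],0))
go(p[0],p[1],.08)
E
```

```text
[0.64312223 0.12412822 0.061     ]
[0.64281013 0.12231574 0.003     ]
t28.95 shift [ 0.2686 -0.0197  0.3228] twist 0.0 q6 -0.65
```

Call:
arm_command --commands '[{"tx": 0.06, "ty": -0.004, "tz": 0, "twist": 0}, {"tx": 0.14, "ty": -0.01, "tz": 0.05, "twist": 0}, {"tx": 0.21, "ty": -0.015, "tz": 0.13, "twist": 0}, {"tx": 0.26, "ty": -0.019, "tz": 0.21, "twist": 0}, {"tx": 0.273, "ty": -0.019, "tz": 0.27, "twist": 0}, {"tx": 0.273, "ty": -0.019, "tz": 0.31, "twist": 0}, {"tx": 0.273, "ty": -0.019, "tz": 0.33, "twist": 0}, {"tx": 0.273, "ty": -0.019, "tz": 0.34, "twist": 0}]'

```text
t: 29.62
eef_pos: [0.6429, 0.1231, 0.075]
ee_rot: [3.141, -0.0, -1.643]
force: [-0.2, 0.1, -0.4]
width: 0.0438
gripper_force: 15.0
```

Call:
arm_command --commands '[{"tx": 0, "ty": 0, "tz": 0.005, "twist": 0}, {"tx": 0, "ty": 0, "tz": 0.01, "twist": 0}, {"tx": 0, "ty": 0, "tz": 0.015, "twist": 0}, {"tx": 0, "ty": 0, "tz": 0.015, "twist": 0}, {"tx": 0, "ty": 0, "tz": 0.015, "twist": 0}, {"tx": 0, "ty": 0, "tz": 0.015, "twist": 0}, {"tx": 0, "ty": 0, "tz": 0.015, "twist": 0}, {"tx": 0, "ty": 0, "tz": 0.015, "twist": 0}]'

```text
t: 30.28
eef_pos: [0.643, 0.1231, 0.072]
ee_rot: [-3.141, 0.0, -1.643]
force: [0.5, 1.7, -1.0]
width: 0.0437
gripper_force: 15.0
```

```bash
python3 - <<'E'
from h import *
print(get_state()["force"])
go(.643,.123,.0693)
E
```

```text
[ 0.48028094  1.65850793 -1.01083674]
t30.28 shift [ 0.0005 -0.0001  0.0107] twist 0.0 q6 -0.56
```

Call:
arm_command --commands '[{"tx": 0, "ty": 0, "tz": 0.002, "twist": 0}, {"tx": 0, "ty": 0, "tz": 0.004, "twist": 0}, {"tx": 0, "ty": 0, "tz": 0.006, "twist": 0}, {"tx": 0, "ty": 0, "tz": 0.008, "twist": 0}, {"tx": 0, "ty": 0, "tz": 0.009, "twist": 0}, {"tx": 0, "ty": 0, "tz": 0.01, "twist": 0}, {"tx": 0, "ty": 0, "tz": 0.011, "twist": 0}, {"tx": 0, "ty": 0, "tz": 0.011, "twist": 0}]'

```text
t: 30.95
eef_pos: [0.6429, 0.1231, 0.0693]
ee_rot: [-3.142, -0.0, -1.643]
force: [-2.5, -0.9, 2.5]
width: 0.044
gripper_force: 15.0
```

Call:
arm_command --commands '[{"tx": 0, "ty": 0, "tz": 0, "twist": 0}, {"tx": 0, "ty": 0, "tz": 0, "twist": 0}, {"tx": 0, "ty": 0, "tz": 0, "twist": 0}, {"tx": 0, "ty": 0, "tz": 0, "twist": 0}, {"tx": 0, "ty": 0, "tz": 0, "twist": 0}, {"tx": 0, "ty": 0, "tz": 0, "twist": 0}, {"tx": 0, "ty": 0, "tz": -0.03, "twist": 0}, {"tx": 0, "ty": 0, "tz": -0.08, "twist": 0}]' --claw 1

```text
t: 31.62
eef_pos: [0.642, 0.1227, 0.0884]
ee_rot: [3.139, -0.001, -1.643]
force: [-0.4, -2.0, -0.4]
width: 0.0866
gripper_force: 0.0
```

Call:
arm_command --commands '[{"tx": 0, "ty": 0, "tz": -0.1, "twist": 0}, {"tx": 0, "ty": 0, "tz": -0.25, "twist": 0}, {"tx": 0, "ty": 0, "tz": -0.4, "twist": 0}, {"tx": 0, "ty": 0.1, "tz": -0.45, "twist": 0}, {"tx": 0, "ty": 0.25, "tz": -0.46, "twist": 0}, {"tx": 0, "ty": 0.4, "tz": -0.46, "twist": 0}, {"tx": 0, "ty": 0.55, "tz": -0.46, "twist": 0}, {"tx": 0, "ty": 0.7, "tz": -0.46, "twist": 0}]'

```text
t: 32.28
eef_pos: [0.467, 0.1355, 0.2053]
ee_rot: [-3.14, 0.001, -1.643]
force: [-0.7, 0.9, 0.4]
width: 0.0873
gripper_force: 0.0
```

Call:
arm_command --commands '[{"tx": 0, "ty": 0.1, "tz": 0, "twist": 0}, {"tx": 0, "ty": 0.2, "tz": 0, "twist": 0}, {"tx": 0, "ty": 0.2, "tz": 0, "twist": 0}, {"tx": 0, "ty": 0.2, "tz": 0, "twist": 0}, {"tx": 0, "ty": 0.2, "tz": 0, "twist": 0}, {"tx": 0, "ty": 0.2, "tz": 0, "twist": 0}, {"tx": 0, "ty": 0.2, "tz": 0, "twist": 0}, {"tx": 0, "ty": 0.2, "tz": 0, "twist": 0}]'

```text
t: 32.95
eef_pos: [0.419, 0.1392, 0.2038]
ee_rot: [3.141, -0.001, -1.644]
force: [0.3, 0.2, -0.6]
width: 0.0876
gripper_force: 0.0
```

```bash
python3 - <<'E'
from h import *
np.set_printoptions(precision=4,suppress=True)
t=grab_frame("top");save(t,"top2.png");s=grab_frame("scene")
a=cv2.resize(t[120:240,170:530],None,fx=2.2,fy=2.2,interpolation=2);b=cv2.resize(s[180:360,130:550],(a.shape[1],300))
save(np.vstack([a,b]),"end.png");print(a.shape)
c=calibration("top")
for q,z in(("piston_center",.032),("pin_center",.027),("rod_center",.013),("loupe_center",.082)):
    for d in spot_point(q,"top")[:1]:print(q,d["uv"],at_z("top",d["uv"],z,c))
E
```

```text
(264, 792, 3)
piston_center [282.7, 180.7] [0.6416 0.1193 0.032 ]
pin_center [350.8, 181.8] [ 0.6351 -0.0367  0.027 ]
rod_center [423.8, 191.5] [ 0.6098 -0.2053  0.013 ]
loupe_center [275.9, 175.2] [0.6447 0.1285 0.082 ]
```

View pics/end.png

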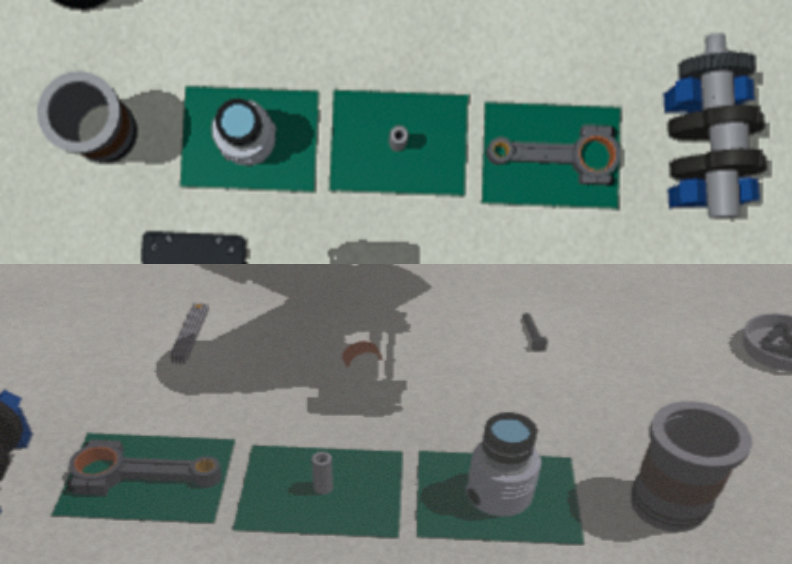

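All four parts are in place: piston with the loupe upright on its crown at top-crop (240,125), pin at (399,138), and rod centred on its mat at (554,152), big end to the crankshaft. The arm is clear.

```bash
python3 -c "
from station import job_done;print(job_done())"
```

```text
the job is handed in; nothing more can be done
None
```

The job is handed in at about 33 s of the 96 s limit. The piston is on the left mat with the loupe upright on its crown, the pin stands on the middle mat, and the rod lies flat on the right mat, big end to the crankshaft. The final pictures show everything in place and the gripper clear; I wasn't shown the judge's verdict.

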